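# Fit the blade plate into the vegetable slicer and clamp it

### The arm

A 6-joint arm with a two-finger parallel gripper is mounted at the origin on the work surface; the furniture and walls round the work are solid. World frame = base frame: x ahead of the robot, y to its left, z up, the work surface at z = 0. Lengths are in mm, angles in rad, forces in N, time in s.
With the tool pointing down it reaches from about 350 to 950 mm from the base axis. Payload 17.4 kg.
Tool frame: the origin (TCP) lies at the very end of the fingers, on their centre line; the grasp point (between the pads) lies 19 mm behind it; z points along the fingers, y is the line along which they close (so a half turn about z gives the same grasp; the last joint's range is limited). The gripper opens to 93 mm and grips with 3 to 60 N. Pads are 15 mm wide; open, the fingers measure 128 mm over their backs; the gripper's body (75 mm by 188 mm) begins 65 mm behind the grasp point.
Start: joints at [1.211, 0.116, 1.442, -0, 1.584, -0.038], TCP at [213.493, 640.354, 218.646] pointing down, gripper open.
Joint ranges: [-2.83, 2.83], [-0.83, 2.19], [0.07, 2.5], [-1.14, 4.28], [0.01, 3], [-2.97, 2.97]. Speed limits (rad/s): [1.89, 1.89, 2.22, 3.14, 3.14, 3.14].

### API

Orientations are given as a rotation vector (axis times angle).
In Python, from cell import robot gives the robot as it stands.
- The arm moves only by the tool drive_tool, never from a script. Its argument "motion" is text: rows parted by semicolons, each of 7 numbers parted by spaces: the finger opening in cm, from 0 to 9.3, then the shift along the world's x, y, z in cm, then the turn, a rotation vector about the world's x, y, z in units of 5 degrees (1.0 is 5 degrees). In form: grip x y z ax ay az; .... A call has 1 to 8 rows; each row shifts and turns the commanded pose from where the row before left it; what a row does not reach is not made up. A row lasts 1/12 s, in which the tool goes at most 41.7 mm and 7.16 degrees, less where a joint would pass 70% of its speed; a pose out of reach is approached as far as the arm can. A call with a gripper value outside its range is refused whole. The fingers move at their own pace and stop on an object; "grip_force" is the grip in N (left out, the last holds). Time passes only in rows, so rows that do not move let the fingers close. It gives the time, the measured TCP pose, the force, the opening and the grip force at its end, in the units of the state.
- robot.sense(): the state, without advancing time (a new reading comes with each control period).
- robot.grab_frame(name): name is "scene" or "side" or "wrist"; returns the picture (420x560x3 uint8, red, green, blue); there is no depth.
- robot.camera_model(name): a dict with "K" (3x3 intrinsics, pixels), "R" (3x3) and "t" (3): a world point X has camera coordinates R X + t; the wrist camera has in their place "mount" (4x4, takes a point from camera to tool coordinates, whose origin is the TCP and whose axes are the flange's). Camera axes: x right, y down, z forward; pixel columns grow to the right and rows downward; lengths in mm; the calibration is good to about 2 mm. The wrist camera is an equidistant fisheye: a pixel r from the principal point sees the ray r / f radians off the axis. A picture is of the moment at which its call begins: read the wrist's pose just before it. camera_model takes no time and is no camera call.
- robot.hand_in(): hands the job in; it is judged then, once.
Trained networks look in the newest picture that a camera, given by its name, has taken for a name from the list of things; names that differ only in an ending like _2 or _b are one class to them, and where a whole thing is asked for, a point or a joint stands for the part that bears it (a point fixed in the world has none). Each returns a list of dicts, best first, with "p" (0 to 1); they miss things now and then, are a little off and sometimes report something else, mostly with a low value. They report only what shows in the picture. A call takes as long as a camera call.
- robot.look_for(label, camera): "pixel" ([column, row] in pixels, amid what is visible of it).
The state is a dict: "t": time; "q": joint angles; "joint_velocities": joint speeds; "joint_torque": joint torques, N m; "ee_pos": TCP position; "ee_rot": TCP orientation; "ft_force": force on the tool from outside, world axes, zero at the start; "torque": the same for the moment, N m; "opening": finger opening in mm; "finger_force": force on a finger pad.
Only numpy, scipy, OpenCV 4.12 (cv2) and the standard library are available. Lean on these libraries where they do the work, as an engineer would, in place of code of your own. Each camera call takes 0.05 s, during which the arm holds its last target. There are 200 camera calls.

### The job

Fit the blade plate into the slicer: slide it along the slicer bed, without lifting it off the bed, until its notch is fully home over the upright pin and its front edge lies flush against the low stop bar. Then turn the inner knob clockwise as far as it goes so that its tongue lies over the blade plate, without turning the wide outer dial under it, and leave the kitchen things around undisturbed.

Things in the scene. Friction and masses are not known exactly. Their poses are not given: they have to be found in the camera images.
- slicer: the slicer: white flat bed fixed to the worktop, 265 mm long, 150 mm wide, top face 14 mm above the worktop, open at both long sides and the feed end. Origin on the worktop straight under the pin; x is the feed direction along the bed towards the knob, y across, z up. The bed spans x -165 to +100, y -75 to +75 mm. The knobs' axis is at x = 63.5 mm, y = 0
- pin_top (a point): top of the single upright steel locating pin, 28 mm above the worktop, at x = 0, y = 0 of the slicer; the pin is 10 mm thick and stands 14 mm above the bed
- stop_face (a point): middle of the face of the low stop bar that the blade's front edge meets, at x = 23.5 mm, y = 0 of the slicer; the bar lies across the bed, 116 mm long, 8 mm high above the bed
- blade: the blade plate, loose, flat on the bed: grey frame with a steel strip across, 80 mm long (x), 100 mm wide (y), 8 mm thick, about 0.15 kg; it slides by friction alone and can be pushed by its edges. Origin at the centre of its underside; x points to the front edge (x = +40 mm). Fully home its origin is at x = -16.5 mm, y = 0 of the slicer, axes parallel to the slicer's, edge on the stop bar
- notch (a point): middle of the notch's floor, at x = +10 mm of the blade, mid thickness. The notch opens in the middle of the front edge: 14 mm wide, 30 mm deep, its mouth flared to 26 mm over the first 12 mm. Fully home there is 1.5 mm between its floor and the pin
- clamp_knob (a joint): turning angle of the inner knob in rad, 0 = unclamped, growing clockwise as seen from above, to the hard stop at 1.5 = clamped (tongue points straight back along the slicer's -x, over the blade's front edge). It starts between 0 and 0.2 and stays where it is left; light friction (about 0.04 N m)
- knob_grip (a point): point to grip on the inner knob, on the knobs' vertical axis, 65 mm above the worktop: a grey upright bar 44 mm long, 16 mm thick, 50 to 76 mm above the worktop, on a disc 40 mm across (45 to 51 mm above it). The bar's length lies along the tongue, whose direction in the slicer's frame is at pi + 1.5 rad - (joint clamp_knob) from +x, counterclockwise from above
- tongue_tip (a point): end of the flat aluminium tongue that turns with the inner knob, 52 mm from the knob's axis; the tongue is 5 mm thick with a head 44 mm wide, its underside 24.5 mm above the worktop, 2.5 mm above the blade plate's top; unclamped it points across the bed to the slicer's -y and is clear of the blade's path
- dial_mark (a point): black mark on the outer dial, 26.5 mm from the common axis. The outer dial is a ribbed disc 64 mm across under the inner knob, from 31 to 43 mm above the worktop; it turns by itself with light friction and must keep its setting
- mug: speckled mug, bystander, 81 mm across with handle, 94 mm tall; origin under its middle
- mill: wooden pepper mill, bystander, 58 mm across, 170 mm tall; origin under its middle
- jar: glass jar with red lid, bystander, 81 mm across, 163 mm tall; origin under its middle
- oil_bottle: dark green oil bottle, bystander at the left, 61 mm across, 267 mm tall; origin under its middle

How it is judged (in metres and radians):
On the way, in this order (a step that is already met when the one before it is completed fails the run):
1. the blade plate is home on the pin and against the stop bar while the inner knob is still unclamped (x of blade in the frame of slicer above -0.02 m and y of blade in the frame of slicer between -0.005 and 0.005 m and z of blade in the frame of slicer below 0.0165 m and angle between the x axis of blade and the x axis of slicer, either way round below 0.06 rad and value of joint clamp_knob below 0.5 rad), for 0.2 s.
2. the inner knob is turned fully clockwise, tongue over the blade plate (x of blade in the frame of slicer above -0.02 m and y of blade in the frame of slicer between -0.005 and 0.005 m and z of blade in the frame of slicer below 0.0165 m and angle between the x axis of blade and the x axis of slicer, either way round below 0.06 rad and value of joint clamp_knob above 1.35 rad), for 0.2 s.
At the end, for the whole second after the job is handed in: The blade plate lies flat on the bed at rest, notch over the pin, within 3.5 mm of fully home along the bed, 5 mm across it and 0.06 rad in angle; the inner knob is at least 1.35 rad round (hard stop 1.5); the outer dial's mark is within 5 mm of where it started (all of step 2 and distance of dial_mark from where it was at the start of the episode below 0.005 m and linear speed of blade below 0.01 m/s); the robot touches nothing.
It fails at once if the outer dial is turned (its mark moved more than 5 mm) (distance of dial_mark from where it was at the start of the episode above 0.005 m).
It fails at once if the blade plate is lifted more than 12 mm off the bed, or falls off it (z of blade in the frame of slicer above 0.026 m or z of blade in the frame of slicer below 0.005 m).
It fails at once if the mug, mill, jar or oil bottle is shifted more than 25 mm or tipped over (distance of any of mug, mill, jar, oil_bottle from where it was at the start of the episode above 0.025 m or angle between any of mug, mill, jar, oil_bottle's own z axis and vertical above 0.6 rad).
It also fails if it takes over 72 s, if anything falls off the work surface, if the arm or the gripper's body presses on something with over 40 N, if the wrist force passes 120 N, or if a joint passes its speed limit or range.

## Working session

There is one attempt and no reset: what is moved stays moved. The work goes in short steps, Python scripts to look and compute and a tool call to move; the robot and the scene stay as the last step left them, time stands still between calls to the robot, and variables do not carry over. Pictures are saved under pics/ and viewed, at most 10 in all, crops included, and the job is handed in when it is done.

Besides the shell and the picture viewer there is one more tool, called after "Request:" as a command line: name --argument value ..., lists and objects as JSON in quotes. drive_tool: Moves the arm, as the interface text tells. Its arguments: {"type":"object","properties":{"motion":{"type":"string"},"grip_force":{"type":"number"}},"required":["motion"]}

```bash
mkdir -p pics; cat > h.py <<'E'
from cell import robot
import numpy as np, cv2
from scipy.spatial.transform import Rotation as Ro
def toPlane(cam,px,z):
    m=robot.camera_model(cam);K=np.array(m["K"])
    if cam!="wrist":
        R=np.array(m["R"]);t=np.array(m["t"]);o=-R.T@t
        d=R.T@np.linalg.solve(K,[px[0],px[1],1])
    else:
        s=robot.sense();f=K[0,0];u=np.array([(px[0]-K[0,2])/K[0,0],(px[1]-K[1,2])/K[1,1]])
        r=np.linalg.norm(u);d=np.r_[np.sin(r)*u/max(r,1e-9),np.cos(r)]
        M=np.array(m["mount"]);Rt=Ro.from_rotvec(s["ee_rot"]).as_matrix()
        d=Rt@M[:3,:3]@d;o=Rt@M[:3,3]+np.array(s["ee_pos"])
    return o+d*(z-o[2])/d[2]
def proj(cam,X):
    m=robot.camera_model(cam);K=np.array(m["K"])
    if cam!="wrist":
        c=np.array(m["R"])@X+np.array(m["t"]);return (K@(c/c[2]))[:2]
    s=robot.sense();M=np.array(m["mount"]);Rt=Ro.from_rotvec(s["ee_rot"]).as_matrix()
    c=M[:3,:3].T@(Rt.T@(np.array(X)-s["ee_pos"])-M[:3,3]);n=np.hypot(c[0],c[1]);th=np.arctan2(n,c[2])
    return np.array([K[0,0]*th*c[0]/n+K[0,2],K[1,1]*th*c[1]/n+K[1,2]])
def save(cam,fn,crop=None,s=1):
    im=robot.grab_frame(cam)[:,:,::-1]
    if crop: x0,y0,x1,y1=crop; im=im[y0:y1,x0:x1]
    cv2.imwrite("pics/"+fn,cv2.resize(np.ascontiguousarray(im),None,fx=s,fy=s,interpolation=cv2.INTER_CUBIC))
E
python3 - <<'E'
from h import *
a=[robot.grab_frame(c)[:,:,::-1] for c in("scene","side","wrist")]
cv2.imwrite("pics/a.png",cv2.resize(a[0],None,fx=1.4,fy=1.4));cv2.imwrite("pics/b.png",cv2.resize(a[1],None,fx=1.4,fy=1.4))
cv2.imwrite("pics/c.png",cv2.resize(a[2],None,fx=1.4,fy=1.4))
Z=dict(pin_top=28,stop_face=18,blade=22,notch=18,knob_grip=70,tongue_tip=29,dial_mark=43,mug=47,mill=85,jar=80,oil_bottle=130)
for c in("scene","side","wrist"):
  for n,z in Z.items():
    for r in robot.look_for(n,c)[:2]: print(c,n,np.round(r["pixel"]),round(r["p"],2),toPlane(c,r["pixel"],z).round(0))
print(robot.sense()); print(robot.camera_model("wrist"))
E
```

```text
scene pin_top [284. 248.] 0.81 [406. 245.  28.]
scene stop_face [285. 249.] 0.54 [409. 232.  18.]
scene notch [300. 206.] 0.38 [483.   8.  18.]
scene knob_grip [323. 256.] 0.7 [276. 282.  70.]
scene mug [326. 255.] 0.76 [285. 243.  47.]
scene mug [283. 247.] 0.65 [397. 266.  47.]
scene mill [340. 182.] 0.8 [398. -81.  85.]
scene mill [184. 223.] 0.68 [647. 350.  85.]
scene jar [309. 182.] 0.52 [482. -39.  80.]
scene oil_bottle [183. 224.] 0.59 [593. 413. 130.]
side pin_top [300. 241.] 0.61 [458. 121.  28.]
side stop_face [299. 244.] 0.81 [458. 121.  18.]
side blade [328. 255.] 0.71 [485.  19.  22.]
side notch [327. 253.] 0.95 [496.  35.  18.]
side notch [299. 241.] 0.43 [468. 137.  18.]
side knob_grip [292. 218.] 0.61 [477. 193.  70.]
side tongue_tip [290. 223.] 0.72 [506. 243.  29.]
side tongue_tip [365. 262.] 0.52 [537. -77.  29.]
side dial_mark [286. 230.] 0.6 [448. 180.  43.]
side dial_mark [327. 252.] 0.49 [468.   1.  43.]
side mug [232. 233.] 0.56 [296. 231.  47.]
side mug [287. 229.] 0.32 [451. 177.  47.]
side mill [364. 262.] 0.9 [ 459. -153.   85.]
side jar [399. 252.] 0.96 
[... 563 characters left out ...]
  4.14263207e-05]), 'ft_force': array([-0.22698185,  0.18475014,  0.22963842]), 'torque': array([-0.00042532, -0.05227019, -0.02831645]), 'finger_force': 0.0, 'opening': 92.93837536521235}
{'K': array([[325.1922621 ,   0.        , 282.97970252],
       [  0.        , 325.1922621 , 205.94104083],
       [  0.        ,   0.        ,   1.        ]]), 'mount': array([[ 1.30844875e-04, -9.67400402e-01, -2.53251741e-01,
         6.96235244e+01],
       [ 9.99999973e-01,  7.75783859e-05,  2.20316393e-04,
         4.42055908e-01],
       [-1.93487306e-04, -2.53251763e-01,  9.67400386e-01,
        -1.66102864e+02],
       [ 0.00000000e+00,  0.00000000e+00,  0.00000000e+00,
         1.00000000e+00]])}
```

View pics/a.png

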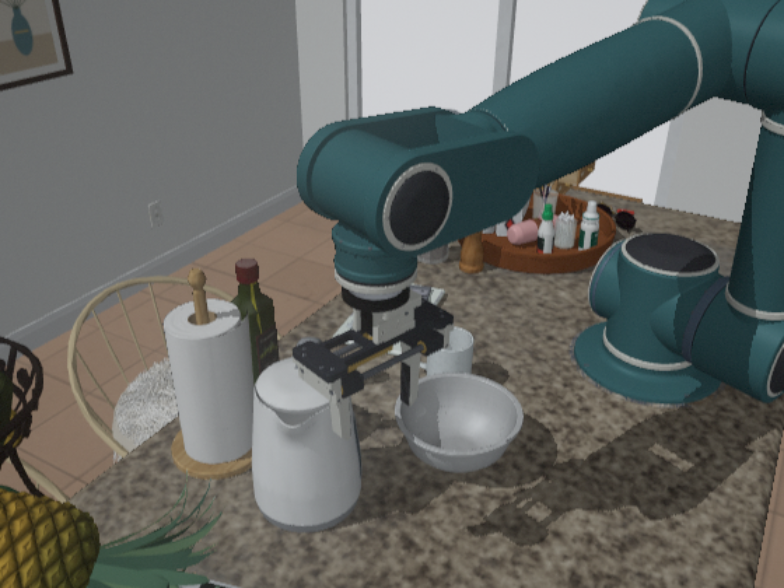

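View pics/b.png

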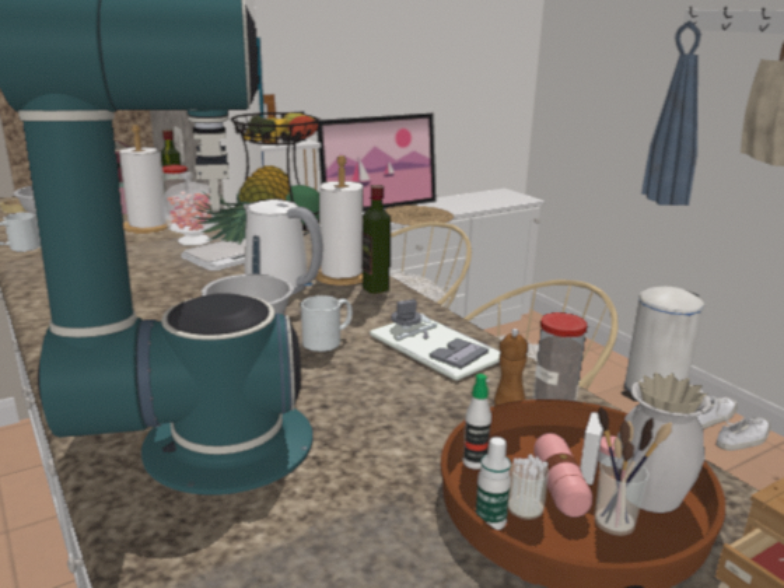

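The side picture shows the slicer at crop pixels about (435,345), feeding towards the kettle and bottle, with the blade near (460,352), the knob at (405,310) and the mug at (322,322). In the scene picture the arm hides the slicer. I'll raise the tool and bring the wrist camera over it.

Request:
drive_tool --motion "9.3 0 0 4 0 0 0;9.3 0 0 4 0 0 0;9.3 0 0 4 0 0 0;9.3 1.2 -3.2 0 0 0 0;9.3 1.2 -3.2 0 0 0 0;9.3 1.2 -3.2 0 0 0 0;9.3 1.2 -3.2 0 0 0 0;9.3 1.2 -3.2 0 0 0 0"

```text
t: 2.47
ee_pos: [273.7, 478.9, 338.6]
ee_rot: [0.503, 3.101, 0.0]
ft_force: [0.7, -0.2, 0.5]
opening: 93.4
finger_force: 0.0
```

Request:
drive_tool --motion "9.3 1.5 -3.5 0 0 0 0;9.3 1.5 -3.5 0 0 0 0;9.3 1.5 -3.5 0 0 0 0;9.3 1.5 -3.5 0 0 0 0;9.3 1.5 -3.5 0 0 0 0;9.3 1.5 -3.5 0 0 0 0;9.3 1.5 -3.5 0 0 0 0;9.3 1.5 -3.5 0 0 0 0"

```text
t: 3.13
ee_pos: [393.6, 198.6, 338.9]
ee_rot: [0.503, 3.1, 0.001]
ft_force: [1.1, -0.2, 0.2]
opening: 93.0
finger_force: 0.0
```

Request:
drive_tool --motion "9.3 2.5 -3.2 0 0 0 0;9.3 2.5 -3.2 0 0 0 0;9.3 2 -2.5 0 0 0 0;9.3 1.5 -1 0 0 0 0;9.3 0 0 0 0 0 0;9.3 0 0 0 0 0 0"

```text
t: 3.63
ee_pos: [478.8, 100.8, 338.3]
ee_rot: [-0.506, -3.1, 0.0]
ft_force: [0.5, -0.1, -0.2]
opening: 93.0
finger_force: 0.0
```

```bash
python3 - <<'E'
from h import *
save("wrist","d.png",None,1.4);save("side","e.png")
Z=dict(pin_top=28,stop_face=18,blade=22,notch=18,knob_grip=76,tongue_tip=29,dial_mark=43,mug=94,mill=170,jar=163,oil_bottle=267)
s=robot.sense();print(s["t"],s["ee_pos"],s["ee_rot"])
for c in("wrist",):
  for n,z in Z.items():
    for r in robot.look_for(n,c)[:2]: print(c,n,np.round(r["pixel"],1),round(r["p"],2),toPlane(c,r["pixel"],z).round(1))
E
```

```text
3.7333 [478.10961776 101.78957345 338.78150827] [5.02791585e-01 3.10103787e+00 2.76021077e-04]
wrist pin_top [313.3 168.7] 0.67 [490.7 145.8  28. ]
wrist stop_face [312.4 164. ] 0.56 [485.1 147.2  18. ]
wrist notch [254.6 196. ] 0.55 [504.5  47.8  18. ]
wrist knob_grip [360.3 156.5] 0.6 [486.4 209.5  76. ]
wrist tongue_tip [356.4 158.3] 0.88 [495.5 212.1  29. ]
wrist tongue_tip [256.2 197.2] 0.4 [505.  51.  29.]
wrist dial_mark [344.5 147.4] 0.8 [472.7 197.1  43. ]
wrist mug [350.7  22.5] 0.86 [312.3 248.4  94. ]
wrist mill [106.5 216.1] 0.73 [ 441.  -107.5  170. ]
wrist jar [138.1 256.8] 0.79 [502.5 -93.7 163. ]
wrist oil_bottle [524.3 158.9] 0.79 [498.7 324.2 267. ]
```

View pics/d.png

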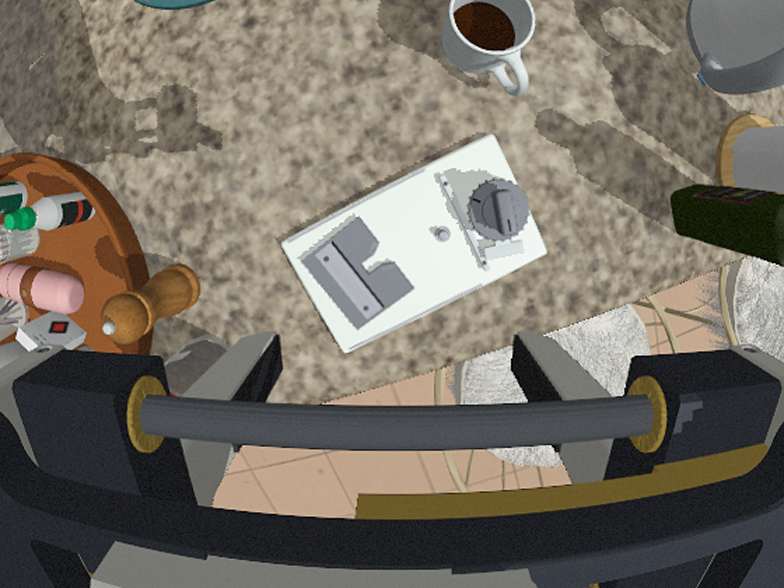

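The wrist picture shows the bed with corners near (490,135), (546,253), (347,352) and (283,241). The pin is at (441,233) and the knob at (497,210). The blade lies skewed, with corners near (370,218), (413,287), (360,328) and (302,262) and its notch facing the pin. Next I compute the poses.

```bash
python3 - <<'E'
from h import *
from scipy.optimize import least_squares
P=lambda l,z:np.array([toPlane("wrist",np.array(p)/1.4,z)[:2] for p in l])
bc=P([(490,135),(546,253),(347,352),(283,241)],14);print(bc.round(1))
im=cv2.imread("pics/d.png")
loc=np.array([(100,75),(100,-75),(-165,-75),(-165,75)],float)
def fit(loc,W,w=None):
    def f(v): 
        c,s=np.cos(v[2]),np.sin(v[2]);return ((loc@np.array([[c,s],[-s,c]])+v[:2]-W)).ravel()
    best=min((least_squares(f,[*W.mean(0),a]) for a in(0,1.57,3.1,-1.57)),key=lambda r:r.cost);return best.x,f(best.x).round(1)
x=fit(loc,bc);print("slicer",x)
pin=P([(439,230)],28);kn=P([(506,212)],76);print(pin,kn)
# dark-blade mask
g=cv2.cvtColor(im,cv2.COLOR_BGR2HSV);m=((g[...,2]<185)&(g[...,1]<60)).astype(np.uint8)
roi=np.zeros_like(m);cv2.fillPoly(roi,[np.array([(425,180),(440,285),(350,345),(292,245),(400,185)])],1);m&=roi
n,l,st,_=cv2.connectedComponentsWithStats(m);k=1+st[1:,4].argmax();c=max(cv2.findContours((l==k).astype(np.uint8),0,1)[0],key=cv2.contourArea)
h=cv2.minAreaRect(c);print(h,cv2.approxPolyDP(c,4,True)[:,0].tolist())
cv2.imwrite("pics/m.png",m*255)
E
```

```text
[[404.6 233.1]
 [548.9 257.8]
 [589.3   4.5]
 [443.2 -18.7]]
slicer (array([491.41194195, 151.25539352,   1.7280796 ]), array([-2.9,  5.2,  0.9,  4. ,  2. , -4.5,  0. , -4.7]))
[[484.89079296 147.56419618]] [[480.56706063 212.36563004]]
((355.91656494140625, 272.45086669921875), (95.49371337890625, 73.76934814453125), 52.30575942993164) [[355, 217], [299, 257], [358, 329], [413, 286], [394, 262], [381, 262], [369, 271], [363, 267], [378, 242]]
```

```bash
cat >> h.py <<'E'
from scipy.optimize import least_squares
def fit(loc,W,a0):
    loc=np.array(loc,float)
    def f(v):
        c,s=np.cos(v[2]),np.sin(v[2]);return ((loc@np.array([[c,s],[-s,c]])+v[:2]-W)).ravel()
    r=least_squares(f,[*W.mean(0),a0]);return r.x,f(r.x).round(1)
E
python3 - <<'E'
from h import *
W=np.array([toPlane("wrist",np.array(p)/1.4,22)[:2] for p in [(355,217),(413,286),(358,329),(299,259)]])
print(W.round(1),fit([(40,50),(40,-50),(-40,-50),(-40,50)],W,1.6)); print(robot.sense()["q"].round(2))
E
```

```text
[[444.2  67.3]
 [535.8 102.4]
 [563.9  28.2]
 [467.3  -6.5]] (array([502.81233006,  47.82868077,   1.91742348]), array([-2. ,  1.2,  0.4,  0.1, -0.5, -1. ,  2.1, -0.3]))
[ 0.16 -0.3   1.63  0.    1.8  -1.09]
```

Request:
drive_tool --motion "9.3 0.5 -2 -2 0 0 -1.4;9.3 0.5 -2 -2 0 0 -1.4;9.3 0.5 -2 -2 0 0 -1.4;9.3 0.5 -1.5 -2 0 0 -1.4;9.3 0 -1 -1 0 0 -1.4;9.3 0 0 -1 0 0 -1.4;9.3 0 0 0 0 0 -1.4;9.3 0 0 0 0 0 -1.4"

```text
t: 4.95
ee_pos: [498.3, 16.0, 237.9]
ee_rot: [-1.908, -2.495, 0.001]
ft_force: [0.1, -0.1, 0.6]
opening: 93.0
finger_force: 0.0
```

Request:
drive_tool --motion "9.3 0 0 0 0 0 -1.3;9.3 0 0 0 0 0 0;9.3 0 0 0 0 0 0"

```text
t: 5.2
ee_pos: [498.5, 16.3, 238.6]
ee_rot: [-2.035, -2.394, 0.0]
ft_force: [-1.5, 0.4, 0.0]
opening: 93.0
finger_force: 0.0
```

```bash
python3 - <<'E'
from h import *
save("wrist","f.png",None,1.4)
Z=dict(pin_top=28,stop_face=18,notch=18,knob_grip=76,dial_mark=43,jar=163,mill=170)
s=robot.sense();print(s["t"],s["ee_pos"],s["ee_rot"],s["q"].round(2))
M=Ro.from_rotvec(s["ee_rot"]).as_matrix();print(M.round(3))
for n,z in Z.items():
    for r in robot.look_for(n,"wrist")[:1]: print(n,np.round(r["pixel"],1),round(r["p"],2),toPlane("wrist",r["pixel"],z).round(1))
E
```

```text
5.25 [498.51305153  16.36016475 238.67171231] [ 2.03379831e+00  2.39435561e+00 -2.53575754e-05] [-0.02 -0.28  1.78 -0.    1.64 -0.18]
[[-0.162  0.987  0.   ]
 [ 0.987  0.162 -0.   ]
 [-0.     0.    -1.   ]]
pin_top [295.   81.9] 0.79 [493.6 135.   28. ]
stop_face [155.6   1.5] 0.63 [302.6 223.2  18. ]
notch [294.1 157.6] 0.72 [507.6  46.9  18. ]
knob_grip [306.   17.9] 0.94 [493.2 198.2  76. ]
dial_mark [295.2  29.6] 0.81 [484.3 193.2  43. ]
jar [301.9 336.7] 0.86 [534.7 -96.1 163. ]
mill [214.4 343.4] 0.63 [ 456.2 -113.4  170. ]
```

View pics/f.png

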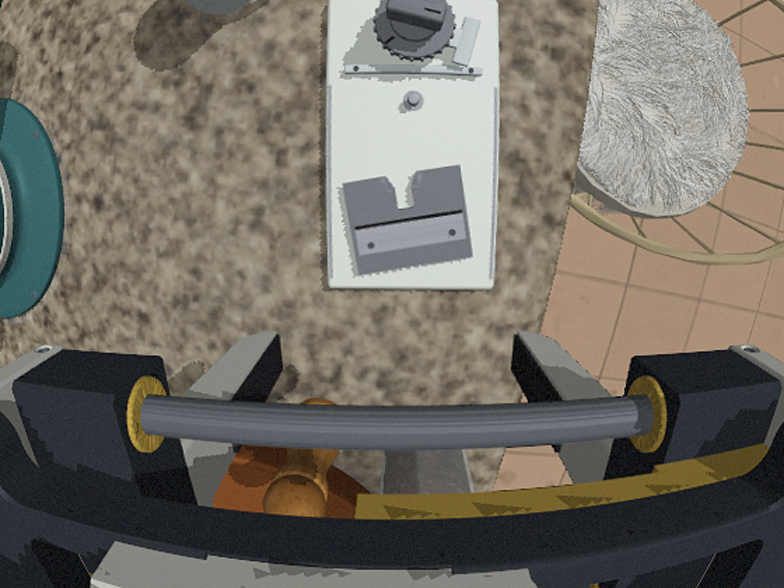

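The picture shows the bed almost upright in view: rear corners near (330,288) and (495,288), pin top near (413,95). The blade corners are near (343,184), (460,166), (472,257) and (358,275). The network's pixels look a few rows low, so I'll segment the corners myself.

```bash
cat >> h.py <<'E'
def blade(im,sc,poly,thr=170):
    g=cv2.cvtColor(im,cv2.COLOR_BGR2GRAY);m=(g<thr).astype(np.uint8)
    roi=np.zeros_like(m);cv2.fillPoly(roi,[np.array(poly)],1);m&=roi
    n,l,st,_=cv2.connectedComponentsWithStats(m);k=1+st[1:,4].argmax()
    return max(cv2.findContours((l==k).astype(np.uint8),0,1)[0],key=cv2.contourArea)
E
python3 - <<'E'
from h import *
im=cv2.imread("pics/f.png")
c=blade(im,1.4,[(335,120),(490,120),(488,282),(335,282)]);print(cv2.approxPolyDP(c,4,True)[:,0].tolist())
c=blade(im,1.4,[(390,82),(440,82),(440,115),(390,115)],185);print("pin",c[:,0].min(0),c[:,0].max(0))
g=cv2.cvtColor(im,cv2.COLOR_BGR2GRAY)
for y in (150,270): r=g[y].astype(int);d=np.diff(r);print(y,[(i,int(d[i])) for i in range(310,520) if abs(d[i])>25])
d=np.diff(g[240:310,480].astype(int));print([(240+i,int(v)) for i,v in enumerate(d) if abs(v)>20])
P=lambda l,z:np.array([toPlane("wrist",np.array(p)/1.4,z)[:2] for p in l])
W=P([(343,184),(460,166),(472,257),(358,275)],22);print(W.round(1),fit([(40,50),(40,-50),(-40,-50),(-40,50)],W,1.7))
print("pin",P([(413,95)],28),"bed rear",P([(330,288),(495,288)],14),"edges",P([(327,100),(498,100)],14),"stop",P([(342,75),(482,75)],18))
s=robot.sense();print("tcp px",proj("wrist",s["ee_pos"]+np.array([0.1,0,0]))*1.4)
E
```

```text
[[459, 165], [420, 170], [408, 177], [406, 208], [397, 207], [394, 188], [384, 176], [338, 187], [354, 275], [472, 256]]
pin [398  91] [422 112]
150 [(319, -27), (320, -32), (324, 29), (325, 39), (330, 29), (493, -28), (496, 36), (497, -27), (498, -45)]
270 [(321, -33), (326, 38), (327, 45), (332, 36), (395, 29), (489, -32), (493, -31), (494, -33)]
[(287, -29), (288, -43), (289, -29), (290, 21), (291, 23)]
[[445.6  69. ]
 [539.8  99.8]
 [564.   24.9]
 [469.4  -6.5]] (array([504.69195211,  46.79941404,   1.88521646]), array([-0.8,  0.3,  0.1,  0.5,  0.6, -0.7,  0.1, -0.2]))
pin [[491.33061841 151.44066805]] bed rear [[445.78023524 -24.16714743]
 [592.08288157  -0.71158386]] edges [[419.82324662 139.09819214]
 [564.03450744 163.76098875]] stop [[429.5972766  161.90774193]
 [546.2366069  181.98386331]]
tcp px [395.27059447 353.82563371]
```

```bash
python3 - <<'E'
from h import *
O=np.array([491.8,150.8]);a=1.729;u=np.array([np.cos(a),np.sin(a)]);v=np.array([-u[1],u[0]])
S=lambda p:np.round([(p[:2]-O)@u,(p[:2]-O)@v],1)
for n,px,z in [("jar lid",(563,323),163),("jar low",(559,398),0),("mill top",(514,334),170),("mill low",(510,400),0),("bed rear +y",(458,377),5)]:
    X=toPlane("side",np.array(px)/1.4,z);print(n,X.round(0),S(X))
for l in("jar","mill"):
    robot.grab_frame("side");
    for r in robot.look_for(l,"side")[:1]:print(l,r,S(toPlane("side",r["pixel"],85)))
for n,px,z in [("mill knob",(290,497),165),("mill head",(318,405),20)]:
    X=toPlane("wrist",np.array(px)/1.4,z);print(n,X.round(0),S(X))
E
```

```text
jar lid [ 545. -186.  163.] [-341.     0.7]
jar low [ 572. -175.    0.] [-334.1  -27.8]
mill top [ 430. -189.  170.] [-326.1  114.8]
mill low [ 488. -134.    0.] [-281.1   48.9]
bed rear +y [452. -24.   5.] [-165.9   67.2]
jar {'pixel': [399.5, 254.6], 'p': 0.61} [-326.8  -22.6]
mill {'pixel': [365.1, 259.0], 'p': 0.86} [-287.4   64.6]
mill knob [ 449. -134.  165.] [-274.8   87.1]
mill head [ 448. -141.   20.] [-281.1   89.7]
```

View pics/e.png

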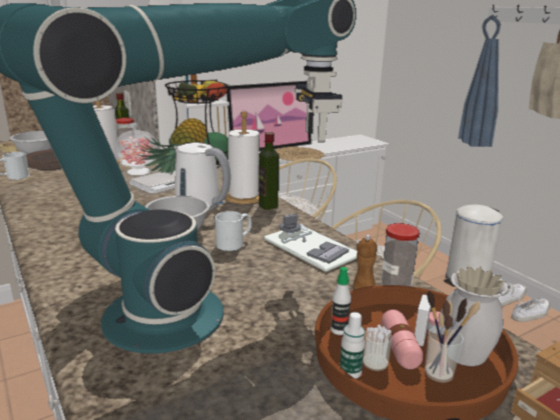

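The side picture shows the mill near (366,265) and the jar near (400,255), both well behind the bed, so the path behind the blade is clear. I descend there with the fingers 60 mm apart.

Request:
drive_tool --motion "6 0.6 -1.2 -3 0 0 0;6 0.6 -1.2 -3 0 0 0;6 0.5 -1 -3 0 0 0;6 0 0 -3 0 0 0;6 0 0 -3 0 0 0;6 0 0 -3 0 0 0;6 0 0 0 0 0 0;6 0 0 0 0 0 0"

```text
t: 6.47
ee_pos: [514.9, -17.6, 58.2]
ee_rot: [-2.038, -2.389, 0.002]
ft_force: [0.5, 0.0, 0.5]
opening: 59.7
finger_force: 0.0
```

Request:
drive_tool --motion "6 0 0 -2 0 0 0;6 0 0 -1.5 0 0 0;6 0 0 -0.5 0 0 0;6 0 0 0 0 0 0"

```text
t: 6.8
ee_pos: [515.8, -17.6, 19.6]
ee_rot: [2.039, 2.39, 0.0]
ft_force: [-0.1, -0.1, 0.4]
opening: 59.7
finger_force: 0.0
```

Request:
drive_tool --motion "6 -0.11 0.69 0 0 0 0;6 -0.11 0.69 0 0 0 0;6 -0.11 0.69 0 0 0 0;6 -0.11 0.69 0 0 0 0;6 -0.11 0.69 0 0 0 0;6 -0.11 0.69 0 0 0 0;6 0 0 0 0 0 0;6 0 0 0 0 0 0"

```text
t: 7.47
ee_pos: [508.8, 24.3, 18.6]
ee_rot: [-2.038, -2.391, -0.0]
ft_force: [0.3, 0.1, 0.7]
opening: 59.8
finger_force: 0.0
```

```bash
python3 - <<'E'
from h import *
save("wrist","g.png",None,1.4)
s=robot.sense();print(s["t"],s["ee_pos"],s["ft_force"])
E
```

```text
7.5167 [508.76887582  24.00785998  18.5305415 ] [-0.46157046 -0.76071108 -0.94399813]
```

View pics/g.png

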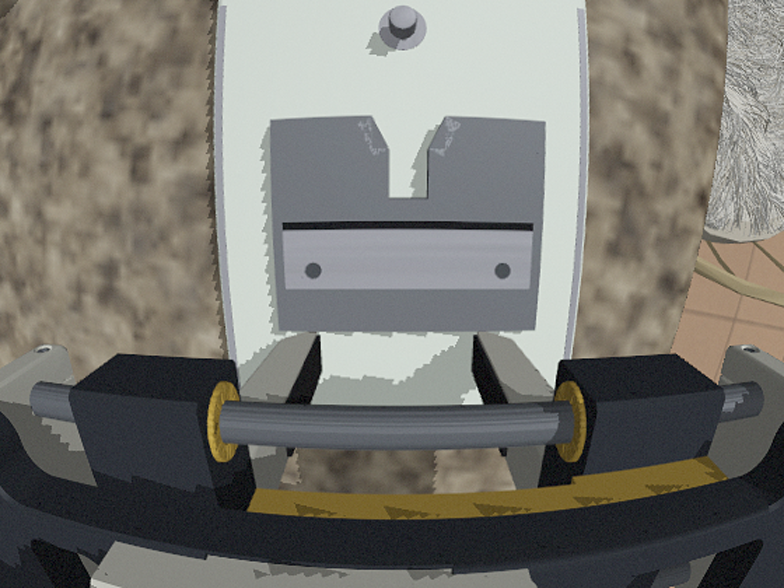

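The picture shows the blade now square to the bed, with the fingers on its rear edge. The notch floor is about (389–428,197), the mouth (371–447,118) and the pin top (402,17), so it is almost centred. I check the lateral offset next.

```bash
python3 - <<'E'
from h import *
P=lambda l,z:np.array([toPlane("wrist",np.array(p)/1.4,z)[:2] for p in l])
pin=P([(402,17)],28)[0]; n=P([(389,197),(428,197),(271,121),(546,122),(536,330),(281,329)],22)
x,r=fit([(40,50),(40,-50),(-40,-50),(-40,50)],n[2:],1.7);print(x,r)
e=P([(222,50),(582,50),(224,300),(572,330)],14);print(e.round(1),np.arctan2(*(e[0]-e[2])[::-1]),np.arctan2(*(e[1]-e[3])[::-1]))
a=1.729;u=np.array([np.cos(a),np.sin(a)]);v=np.array([-u[1],u[0]])
for q in(pin,[491.8,150.8]): 
  print(q,"blade",(x[:2]-q)@u,(x[:2]-q)@v,"notch",(n[:2].mean(0)-q)@v, "bed edges",(e-q)@v,"tcp",(robot.sense()["ee_pos"][:2]-q)@u)
E
```

```text
[506.08666173  74.7659521    1.73042183] [-0.1  0.6  0.2  0.4  0.1 -0.1 -0.3 -0.9]
[[422.9 133.5]
 [562.  156.5]
 [436.3  33.2]
 [580.9  43.1]] 1.7039411410485172 1.735908537631327
[491.3330232 148.406554 ] blade -75.04532468223015 -2.967716499947848 notch -2.4269896505077213 bed edges [ 69.97098242 -71.08476043  72.50434837 -71.87886941] tcp -125.5921118153096
[491.8, 150.8] blade -77.33531137557657 -2.129496952038302 notch -1.5887701025981773 bed edges [ 70.80920197 -70.24654088  73.34256792 -71.04064986] tcp -127.88209850865601
```

Request:
drive_tool --motion "6 -0.16 0.68 -0.05 0 0 0;6 -0.16 0.68 -0.05 0 0 0;6 -0.16 0.68 0 0 0 0;6 -0.16 0.68 0 0 0 0;6 -0.16 0.68 0 0 0 0;6 -0.05 0.3 0 0 0 0;6 -0.05 0.3 0 0 0 0;6 0 0 0 0 0 0"

```text
t: 8.18
ee_pos: [499.7, 64.4, 17.6]
ee_rot: [-2.038, -2.39, -0.0]
ft_force: [0.1, -0.8, -0.9]
opening: 60.2
finger_force: 0.0
```

Request:
drive_tool --motion "6 -0.05 0.3 0 0 0 0;6 -0.05 0.3 0 0 0 0;6 -0.05 0.3 0 0 0 0;6 0 0 0 0 0 0;6 0 0 0 0 0 0"

```text
t: 8.6
ee_pos: [498.4, 72.9, 17.6]
ee_rot: [-2.039, -2.39, -0.0]
ft_force: [0.4, -0.9, 0.0]
opening: 59.9
finger_force: 0.0
```

```bash
python3 - <<'E'
from h import *
save("wrist","i.png",None,1.4)
s=robot.sense();print(s["t"],s["ee_pos"],s["ft_force"])
for q in([491.3,148.4],[491.8,150.8]):
  a=1.729;u=np.array([np.cos(a),np.sin(a)]);print((s["ee_pos"][:2]-q)@u)
E
```

```text
8.65 [498.40330486  72.81725724  17.66852067] [-0.4569864   0.03288696  0.1976103 ]
-75.75794333880002
-78.04919956214384
```

View pics/i.png

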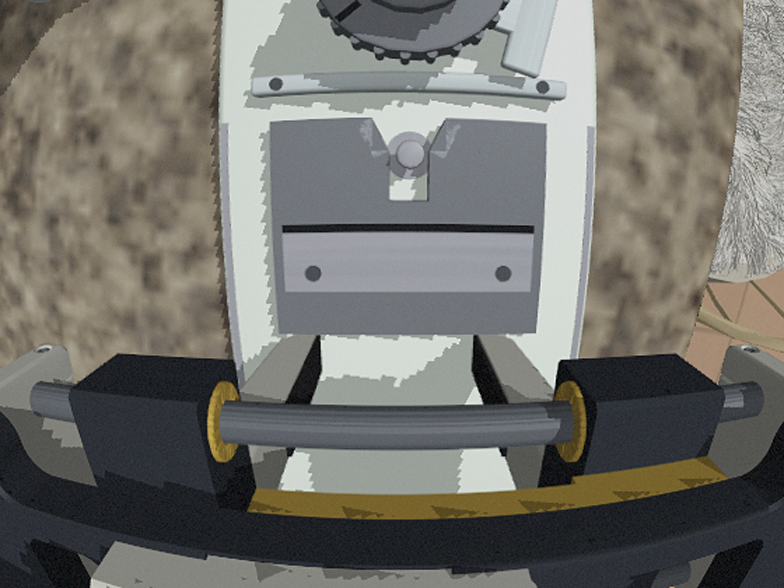

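The picture shows the pin (410,153) centred in the notch (389–428), with about 9 mm left between the front edge (row 120) and the stop bar (row 98). I push on gently.

Request:
drive_tool --motion "6 -0.04 0.25 0 0 0 0;6 -0.04 0.25 0 0 0 0;6 -0.04 0.25 0 0 0 0;6 -0.02 0.15 0 0 0 0;6 -0.02 0.1 0 0 0 0;6 0 0 0 0 0 0"

```text
t: 9.15
ee_pos: [496.7, 83.0, 17.6]
ee_rot: [-2.039, -2.39, -0.0]
ft_force: [-0.1, -0.0, -0.7]
opening: 60.0
finger_force: 0.0
```

Request:
drive_tool --motion "6 -0.02 0.1 0 0 0 0;6 0 0 0 0 0 0"

```text
t: 9.32
ee_pos: [496.5, 83.3, 17.6]
ee_rot: [2.039, 2.39, -0.001]
ft_force: [-0.4, -5.4, 0.4]
opening: 60.1
finger_force: 2.5
```

Request:
drive_tool --motion "6 0 0 0 0 0 0;6 0 0 0 0 0 0;6 0.08 -0.5 0 0 0 0;6 0.08 -0.5 0 0 0 0;6 0 0 2.5 0 0 0;6 0 0 3.5 0 0 0;6 0 0 3.5 0 0 0"

```text
t: 9.9
ee_pos: [497.6, 73.3, 113.2]
ee_rot: [-2.038, -2.389, 0.002]
ft_force: [0.7, -0.1, 0.6]
opening: 60.0
finger_force: 0.0
```

Request:
drive_tool --motion "6 0 1.5 0 0 0 0;6 0 2.5 0 0 0 0;6 0 2 0 0 0 0;4.5 0 0 0 0 0 0;4.5 0 0 0 0 0 0"

```text
t: 10.32
ee_pos: [498.2, 134.1, 112.6]
ee_rot: [-2.037, -2.391, 0.0]
ft_force: [-0.5, -1.1, 0.1]
opening: 50.7
finger_force: 0.0
```

```bash
python3 - <<'E'
from h import *
save("wrist","j.png",None,1.4)
s=robot.sense();print(s["t"],s["ee_pos"],s["ft_force"],s["q"].round(2))
for n,z in dict(knob_grip=76,dial_mark=43,tongue_tip=29,pin_top=28).items():
    for r in robot.look_for(n,"wrist")[:1]: print(n,np.array(r["pixel"])*1.4,round(r["p"],2),toPlane("wrist",r["pixel"],z).round(1))
E
```

```text
10.3667 [498.16099742 133.4855961  112.4951223 ] [ 0.04351972  0.67923116 -0.05846829] [ 0.21 -0.19  1.91 -0.    1.42  0.05]
knob_grip [405.44 160.16] 0.76 [490.8 208.3  76. ]
dial_mark [395.22 192.64] 0.77 [488.9 191.7  43. ]
tongue_tip [399.14 156.94] 0.9 [488.  210.7  29. ]
pin_top [389.9  209.02] 0.61 [487.6 181.6  28. ]
```

View pics/j.png

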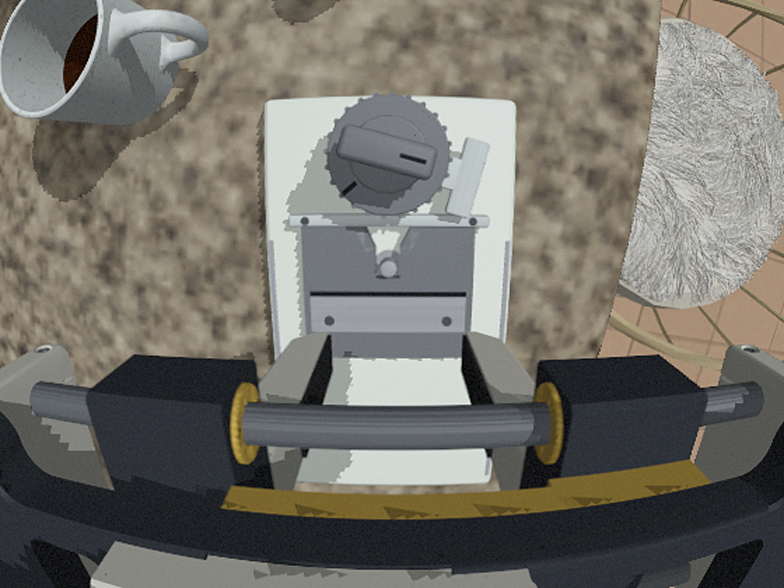

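The picture shows the blade home against the stop bar (row 221) with the pin (389,268) at the notch floor. The knob bar runs from about (341,138) to (436,163), and the tongue (467,178) lies off to the right, clear. The dial mark is at (349,188).

```bash
python3 - <<'E'
from h import *
P=lambda l,z:np.array([toPlane("wrist",np.array(p)/1.4,z)[:2] for p in l])
b=P([(343,136),(435,163)],76);d=b[1]-b[0];th=np.arctan2(d[1],d[0]);print(b,np.linalg.norm(d),b.mean(0),"tongue dir",th,"theta",(np.pi+1.5-(th-1.729))%(2*np.pi))
dc=P([(328,154),(450,154),(389,95),(389,214)],38);print("dial c",dc[:2].mean(0),dc[2:].mean(0))
print("pin",P([(389,266)],28))
W=P([(303,226),(475,226)],22);print("blade front",W,W.mean(0))
M=Ro.from_rotvec(robot.sense()["ee_rot"]).as_matrix();print("tool y ang",np.arctan2(M[1,1],M[0,1]))
im=cv2.imread("pics/j.png");c=blade(im,1.4,[(335,115),(345,190),(440,190),(445,140),(400,115)],60)
E
```

```text
[[462.06726385 214.81532682]
 [504.005994   209.09441806]] 42.32712940548411 [483.03662893 211.95487244] tongue dir -0.13557432149881157 theta 0.22298166790901863
dial c [482.46126356 211.55312108] [482.58441693 211.03990819]
pin [[492.03055206 149.8307974 ]]
blade front [[439.70030727 164.23215491]
 [537.03635942 179.52656927]] [488.36833334 171.87936209]
tool y ang 0.15727169906347918
```

```bash
python3 - <<'E'
from h import *
print("bottle base side",toPlane("side",(269,207),0),"neck",toPlane("side",(270,137),262))
print("towel side",toPlane("side",(243,197),0),"kettle",toPlane("side",(200,206),0))
E
```

```text
bottle base side [553.64208269 454.11365995   0.        ] neck [532.88089458 419.52814066 262.        ]
towel side [520.50270378 587.04226109   0.        ] kettle [345.23034943 579.79138494   0.        ]
```

Request:
drive_tool --motion "4.5 -0.5 2.4 1 0 0 1.4;4.5 -0.5 2.4 1 0 0 1.4;4.5 -0.6 1.9 0 0 0 1.4;4.5 0 1 0 0 0 1.4;4.5 0 0 0 0 0 1.4"

```text
t: 10.98
ee_pos: [482.0, 212.0, 132.8]
ee_rot: [1.216, 2.897, 0.001]
ft_force: [0.0, -0.3, -0.1]
opening: 44.7
finger_force: 0.0
```

Request:
drive_tool --motion "4.5 0 0 0 0 0 1.4;4.5 0 0 0 0 0 1.4;4.5 0 0 0 0 0 1.4;4.5 0 0 0 0 0 1.4;4.5 0 0 0 0 0 1.4;4.5 0 0 0 0 0 0.75;4.5 0 0 0 0 0 0"

```text
t: 11.57
ee_pos: [482.3, 210.2, 132.6]
ee_rot: [0.193, 3.136, -0.0]
ft_force: [0.3, -0.8, -0.3]
opening: 45.3
finger_force: 0.0
```

```bash
python3 - <<'E'
from h import *
save("wrist","k.png",None,1.4)
s=robot.sense();M=Ro.from_rotvec(s["ee_rot"]).as_matrix();print(s["t"],s["ee_pos"],np.arctan2(M[1,1],M[0,1]),s["q"].round(2))
E
```

```text
11.6167 [482.32400347 210.30428182 132.63196516] 1.443346584753317 [ 0.36 -0.18  1.87 -0.    1.45 -1.08]
```

View pics/k.png

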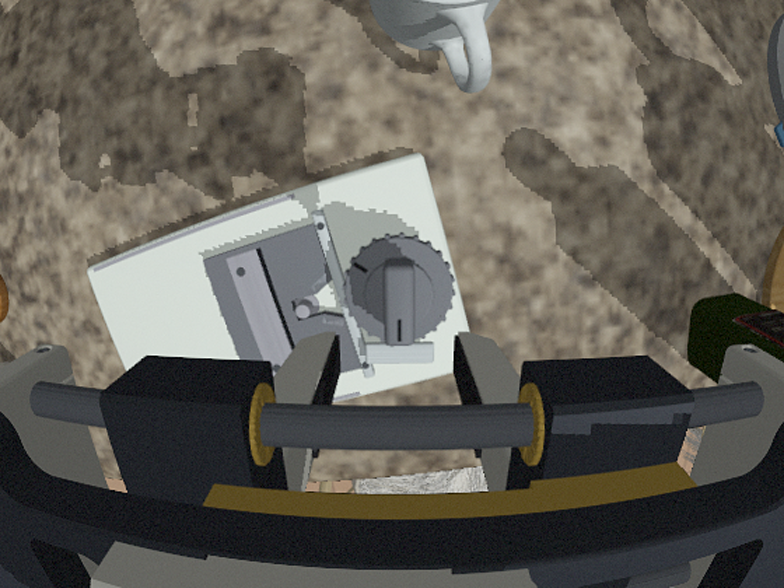

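The picture shows the knob bar (column 399, rows 262–345) square to the fingers and centred between them. I descend and grip it.

Request:
drive_tool --motion "4.5 0 0.15 -2.5 0 0 0;4.5 0 0 -2.5 0 0 0;4.5 0 0 -1.8 0 0 0;4.5 0 0 -0.9 0 0 0;4.5 0 0 0 0 0 0" --grip_force 15

```text
t: 12.03
ee_pos: [481.4, 211.7, 53.8]
ee_rot: [-0.2, -3.133, 0.002]
ft_force: [-0.5, -0.1, 1.2]
opening: 45.4
finger_force: 0.0
```

Request:
drive_tool --motion "1 0 0 0 0 0 0;1 0 0 0 0 0 0;1 0 0 0 0 0 0;1 0 0 0 0 0 0;1 0 0 0 0 0 0;1 0 0 0 0 0 0" --grip_force 15

```text
t: 12.53
ee_pos: [482.4, 211.6, 56.4]
ee_rot: [0.197, 3.135, -0.002]
ft_force: [-1.7, -8.2, 7.4]
opening: 16.0
finger_force: 15.0
```

Request:
drive_tool --motion "1 0 -0.05 0 0 0 -1;1 0 0 0 0 0 -1.2;1 0 0 0 0 0 -1.2;1 0 0 0 0 0 -1.2;1 0 0 0 0 0 -1.2;1 0 0 0 0 0 -1.2;1 0 0 0 0 0 0"

```text
t: 13.12
ee_pos: [482.1, 211.0, 56.4]
ee_rot: [1.141, 2.926, -0.003]
ft_force: [-5.0, -8.5, 8.6]
opening: 15.8
finger_force: 15.0
```

```bash
python3 - <<'E'
from h import *
s=robot.sense();M=Ro.from_rotvec(s["ee_rot"]).as_matrix();print(s["ee_pos"],np.arctan2(M[1,1],M[0,1]),s["ft_force"],s["torque"],s["opening"])
E
```

```text
[482.14302687 210.98813168  56.4114402 ] 0.8271405646899361 [-5.02677114 -8.54925345  8.58064656] [-1.63080295  0.9529627  -0.05123641] 15.843139790991518
```

Request:
drive_tool --motion "1 0 0 0 0 0 -1.2;1 0 0 0 0 0 -1.2;1 0 0 0 0 0 -1.2;1 0 0 0 0 0 -1.2;1 0 0 0 0 0 -1.2;1 0 0 0 0 0 -1;1 0 0 0 0 0 -0.6;1 0 0 0 0 0 0"

```text
t: 13.78
ee_pos: [481.5, 210.7, 56.4]
ee_rot: [2.028, 2.399, -0.005]
ft_force: [-11.7, -10.3, 11.6]
opening: 15.8
finger_force: 15.0
```

```bash
python3 - <<'E'
from h import *
s=robot.sense();M=Ro.from_rotvec(s["ee_rot"]).as_matrix();print(s["ee_pos"],np.arctan2(M[1,1],M[0,1]),s["ft_force"],s["torque"],s["opening"])
E
```

```text
[481.54330349 210.74435583  56.36926977] 0.1672308120157213 [-11.6674514  -10.34357063  11.56644615] [-2.21309518  2.2043362  -0.06917353] 15.797284055589028
```

Request:
drive_tool --motion "1 0 0 0 0 0 -0.3;1 0 0 0 0 0 0;1 0 0 0 0 0 0;1 0 0 0 0 0 0;4 0 0 0 0 0 0;4 0 0 0 0 0 0;4 0 0 0 0 0 0;4 0 0 0 0 0 0"

```text
t: 14.45
ee_pos: [482.3, 211.9, 55.8]
ee_rot: [2.055, 2.376, 0.001]
ft_force: [0.7, -0.3, 0.2]
opening: 37.1
finger_force: 0.0
```

Request:
drive_tool --motion "4 0 0 0 0 0 0;4 0 0 2 0 0 0;4 0 0 3 0 0 0;4 0 -1 3 0 0 0;4 0 -3 1 0 0 0;4 0 -3 0 0 0 0;4 0 0 0 0 0 0;4 0 0 0 0 0 0"

```text
t: 15.12
ee_pos: [482.4, 140.9, 145.9]
ee_rot: [2.057, 2.374, 0.001]
ft_force: [0.3, 0.0, 0.1]
opening: 40.1
finger_force: 0.0
```

```bash
python3 - <<'E'
from h import *
save("wrist","l.png",None,1.4)
s=robot.sense();print(s["t"],s["ee_pos"],s["ft_force"],s["opening"])
E
```

```text
15.1667 [482.22105604 141.63453816 145.62795253] [ 0.13761625 -0.11573176 -0.6308224 ] 40.07086859128115
```

View pics/l.png

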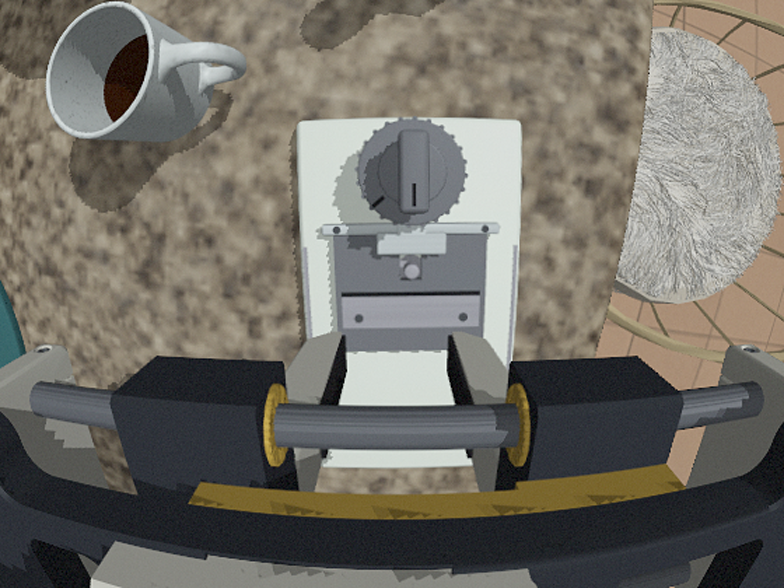

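The tongue (412,243) lies square over the blade, the blade is against the bar, and the dial mark (377,202) has not turned. The robot is clear, so I hand in.

```bash
python3 -c "
from cell import robot
print(robot.hand_in())"
```

```text
the job is handed in; nothing more can be done
None
```

The job is handed in with no verdict returned; in the last picture the blade is home on the pin and against the stop bar, the knob is clamped with its tongue over the blade, and the dial mark looks unmoved.

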